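Unpin a tested link bar from the angled clevis fixture

TASK

The link bar in the angled clevis fixture has been tested: draw the red-knobbed clevis pin straight out along its sloping bore without forcing it, and hang it upright by its flange, well inside the notch of the fixture's side bracket. Only when the pin is parked, slide the bar up out of the fork and lay it flat on the floor of the green tray, in the gap between the two tested bars, which also stay flat in the tray. Leave the calliper, the hex key and the two check weights where they are.

Things in the scene. Friction and masses are not known exactly. Their poses are not given: they have to be found in the camera images.
- fixture: Clevis fixture, fixed: aluminium base plate 100 x 156 x 12 mm (x -50..50, y -45..111), on it a blue angle block 48 mm wide whose face slopes at 35 degrees, carrying a steel fork. Origin on the bench under the fork's centre; z up, +x the high side of the slope, +y the bracket's side. In its frame up the slope is u = (0.819, 0, 0.574), out of the slope n = (-0.574, 0, 0.819)
- bore_mouth (a point): Centre of the bore's mouth on the top of the fork's upper cheek, at (-8.5, 0, 97.1) mm in the fixture's frame, same axes. The bore, 11.6 mm in diameter, runs along n through the upper cheek (10 mm thick), the gap with the bar's eye, and 20 mm into the lower cheek
- fork_seat (a point): Centre of the fork's gap on the bore's axis, at (0, 0, 85) mm in the fixture's frame, same axes. Both cheeks are 30 mm wide (y) and reach along u from 26 mm below to 18 mm above this point; the gap is 9.6 mm high, closed at its low end, open at the high end and the sides
- park_notch (a point): Where the centre of the pin's flange underside lies when parked: on top of the dark bracket plate (5 mm thick, 40 mm wide in y), at (-30.5, 80, 75) mm in the fixture's frame, same axes. The notch, 13 mm wide, is open to -x (mouth 19.5 mm from this point) and ends 6.5 mm to +x; the bracket's leg stands 21 mm to +x; 63 mm free below
- clevis_pin: Steel clevis pin with red knob, 60 g. Origin: centre of the flange's underside; z along the axis to the knob. Shank 10 mm in diameter, 38 mm long below the origin; flange 22 mm in diameter, z 0..4; knob 18 mm in diameter, z 4..34. At the start fully home in the bore, its z along n (35 degrees from vertical), flange on the upper cheek
- pin_tip (a point): Tip of the pin's shank, 38 mm below its origin
- link_bar: Tested link bar, aluminium, 84 x 22 x 8 mm, about 40 g, with a 12 mm eye 13 mm from each end. Origin: centre of its underside; x along its length, z through its thickness. At the start its lower end is in the fork, the pin through one eye, x up the slope (along u); about 52 mm of it stand free beyond the fork's upper end, with air below
- bar_mid (a point): Centre of the link bar, 4 mm above its origin; 28 mm up the slope from fork_seat at the start
- tray: Green shallow tray, fixed to the bench, outside 90 (x) x 130 (y) x 24 mm, walls and floor 2 mm; origin: centre of its underside
- tray_floor (a point): Centre of the tray's inner floor, axes as the tray (y along its long side); the gap between the two tested bars is centred here and is 39 mm wide in x
- tested_bar_0: Tested bar, like the link bar, lying flat in the tray along its long side (tray y), at about tray x = -30 mm. Origin: centre of its underside
- tested_bar_1: The other tested bar, at about tray x = +30 mm
- caliper: Digital calliper, 74 x 237 x 16 mm, lying on the bench between robot and fixture; origin: centre of its underside. Bystander
- hex_key: Black hex key, 30 x 82 x 6 mm, lying on the bench; origin: centre of its underside. Bystander
- weight_large: Check weight with a knob, 33 mm in diameter, 42 mm high, behind the fixture; origin: centre of its underside. Bystander
- weight_small: Check weight with a knob, 27 mm in diameter, 35 mm high, behind the fixture; origin: centre of its underside. Bystander
Mind the look-alikes: they are no part of the job. There is more than one size of the clevis_pin; the one meant has the size given above.

How it is judged:
On the way, in this order (a step that is already met when the one before it is completed fails the run):
1. the pin is drawn clear of the bore, the bar still in the fork (z of pin_tip in the frame of fixture above 0.1 m and distance between bar_mid and fork_seat below 0.036 m), for 0.1 s.
2. the pin hangs upright in the park notch, the bar still in the fork (x of clevis_pin in the frame of park_notch between -0.011 and 0.004 m and y of clevis_pin in the frame of park_notch between -0.004 and 0.004 m and z of clevis_pin in the frame of park_notch between -0.002 and 0.003 m and angle between clevis_pin's own z axis and vertical below 0.15 rad and distance between bar_mid and fork_seat below 0.036 m), for 0.2 s.
At the end, for the whole second after the job is handed in: Pin upright (0.15 rad) in the park notch, flange within 3 mm of the bracket's top, at most 4 mm aside and 11 mm in front of the marked point; link bar and both tested bars flat on the tray's floor, link bar between them (centre 22 mm in x, 24 in y of the tray's); pin and bar at rest (x of clevis_pin in the frame of park_notch between -0.011 and 0.004 m and y of clevis_pin in the frame of park_notch between -0.004 and 0.004 m and z of clevis_pin in the frame of park_notch between -0.002 and 0.003 m and angle between clevis_pin's own z axis and vertical below 0.15 rad and x of bar_mid in the frame of tray_floor between -0.022 and 0.022 m and y of bar_mid in the frame of tray_floor between -0.024 and 0.024 m and z of bar_mid in the frame of tray_floor between 0.002 and 0.0065 m and z of tested_bar_0 in the frame of tray_floor between -0.0015 and 0.003 m and z of tested_bar_1 in the frame of tray_floor between -0.0015 and 0.003 m and linear speed of each of clevis_pin, link_bar below 0.02 m/s); the robot touches nothing.
It fails at once if the pin is forced against the fixture with more than 50 N (contact force between clevis_pin and fixture above 50 N).
It fails at once if the digital calliper is moved more than 20 mm (distance of caliper from where it was at the start of the episode above 0.02 m).
It fails at once if the hex key is moved more than 20 mm (distance of hex_key from where it was at the start of the episode above 0.02 m).
It fails at once if the large check weight is moved more than 20 mm (distance of weight_large from where it was at the start of the episode above 0.02 m).
It fails at once if the small check weight is moved more than 20 mm (distance of weight_small from where it was at the start of the episode above 0.02 m).
It also fails if it takes over 61 s, if anything falls off the work surface, if the arm or the gripper's body presses on something with over 40 N, if the wrist force passes 120 N, or if a joint passes its speed limit or range.

ROBOT

A 7-joint arm with a two-finger parallel gripper is mounted at the origin on a cart in front of the work surface, level with it; the furniture and walls round the work are solid. World frame = base frame: x ahead of the robot, y to its left, z up, the work surface at z = 0. Lengths are in m, angles in rad, forces in N, time in s.
With the tool pointing down it reaches from about 0.4 to 0.75 m from the base axis. Payload 19.5 kg.
Tool frame: the origin (TCP) lies midway between the tips of the shut fingers; the grasp point (between the pads) lies env.grasp_offset behind it (env.grasp_offset is the distance from the TCP to the grasp point, in m); z points along the fingers, x is the direction in which the jaws open and shut, and the axes are right-handed (so a half turn about z gives the same grasp; the last joint's range is limited). The gripper opens to 85 mm and grips with 20 to 120 N. Pads are 22 mm wide; open, the fingers measure 114 mm over their backs; the gripper's body (76 mm by 85 mm) begins 54 mm behind the grasp point. The pads swing forward as they close: fully open they stand 13 mm farther back than shut.
Start: joints at [1.177, 0.707, -0.028, 1.485, 0.022, 0.951, -0.075], TCP at [0.198, -0.54, 0.231] pointing down, gripper open.
Joint ranges: [-2.71, 2.71], [-0.32, 2.16], [-1.57, 1.52], [0, 2.45], [-1.46, 4.6], [0, 2.02], [-2.83, 2.83]. Speed limits (rad/s): [1.89, 1.89, 2.57, 2.57, 3.01, 3.01, 3.01].

INTERFACE

Orientations are given as a unit quaternion [w, x, y, z].
In Python, from plant import env gives the robot as it stands. The module is installed in compiled form; this text tells all that it offers. Calls block until the motion is done:
- env.move_ptp(position, orientation): joint-space move of the TCP to a pose.
- env.movel(position, velocity=0.15, rotation=None, threshold=None): straight line of the TCP; rotation=None keeps the orientation; velocity is the mean speed in m/s. With threshold (N) it stops when the force on the tool has changed by that much, and returns True; else False.
- env.move_j(angles): joint-space move.
- env.release() and env.close_gripper(): open the fingers fully, or close them until they stop; the grip force is fixed at half the most.
- env.pause(seconds).
- env.inverse_kinematics(position, orientation): joint angles nearest the present ones, or None.
- env.observe(): the state.
- env.capture(name): name is "scene" or "top"; returns the picture (420x560x3 uint8, blue, green, red); there is no depth.
- env.get_calibration(name): a dict with "vertical_fov" (degrees; the focal length in pixels is half the picture's height over the tangent of half this angle, whatever the lens; pixels are square), "cx", "cy" (the principal point, pixels), "camera_from_world" (4x4, takes a point from world to camera coordinates). Camera axes: x right, y up, looking along -z (the intrinsics and any distortion apply to the point x, -y, -z); pixel columns grow to the right and rows downward; lengths in m; the calibration is good to about 2 mm. A picture is of the moment at which its call begins. get_calibration takes no time and is no camera call.
A pose or a line that the arm cannot do raises env.Unreachable and nothing moves.
- env.finish_job(): hands the job in, once; it reports no verdict.
The state is a dict: "t": time; "joint_positions": joint angles; "qd": joint speeds; "tau": joint torques, N m; "position": TCP position; "eef_rot": TCP orientation; "wrist_force": force on the tool from outside, world axes, zero at the start; "ft_torque": the same for the moment, N m; "finger_gap": finger opening in m.
Only numpy, scipy, OpenCV 4.12 (cv2) and the standard library are available. Lean on these libraries where they do the work, as an engineer would, in place of code of your own. Each camera call takes 0.05 s, during which the arm holds its last target. There are 200 camera calls.

## Working session

There is one attempt and no reset: what is moved stays moved. The work goes in short steps, each a Python script; the robot and the scene stay as the last script left them, time stands still between calls to the robot, and variables do not carry over. Pictures are saved under pics/ and viewed, about 8 in all and at most 12, crops included, and the job is handed in when it is done.

```bash
mkdir -p pics; python3 - <<'E'
from plant import env
import cv2,numpy as np
np.set_printoptions(precision=4,suppress=True)
for n in("scene","top"):
    cv2.imwrite(f"pics/{n}0.png",env.capture(n)); print(n,env.get_calibration(n))
s=env.observe(); print(s, env.grasp_offset)
E
```

```text
scene {'vertical_fov': 57.414020607500916, 'cx': 282.3131158992149, 'cy': 216.6033768604543, 'camera_from_world': array([[-0.6304, -0.7763, -0.0044,  0.4634],
       [ 0.3056, -0.2533,  0.9178, -0.2264],
       [-0.7136,  0.5773,  0.3969, -0.5642],
       [ 0.    ,  0.    ,  0.    ,  1.    ]])}
top {'vertical_fov': 45.69132883934941, 'cx': 282.8987892491575, 'cy': 207.82568951570235, 'camera_from_world': array([[ 0.0166, -0.9999,  0.003 ,  0.1422],
       [ 0.9879,  0.0169,  0.1544, -0.5735],
       [-0.1544,  0.0004,  0.988 , -0.9566],
       [ 0.    ,  0.    ,  0.    ,  1.    ]])}
{'t': 0.1, 'joint_positions': array([ 1.1773,  0.707 , -0.0276,  1.4849,  0.022 ,  0.9509, -0.0755]), 'qd': array([ 0.0002, -0.002 ,  0.0002, -0.0032, -0.    , -0.001 ,  0.0009]), 'tau': array([  0.0045, -88.4295,   1.2374, -23.6449,   0.017 ,   0.0051,
         0.    ]), 'position': array([ 0.1981, -0.5396,  0.2309]), 'eef_rot': array([-0.0003,  0.8199, -0.5725, -0.0004]), 'wrist_force': array([ 0.3558,  0.1032, -0.1107]), 'ft_torque': array([-0.0822, -0.0064, -0.0183]), 'finger_gap': 0.08532595190611068} 0.0187
```

View pics/scene0.png

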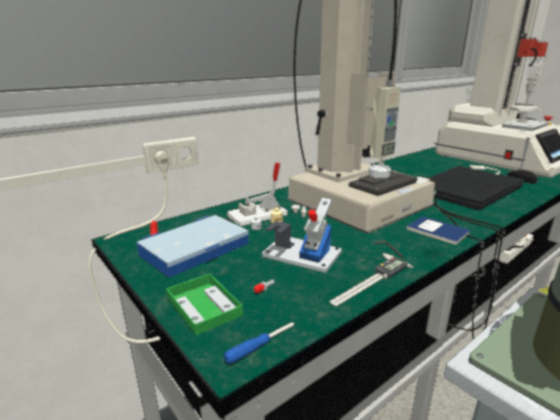

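View pics/top0.png

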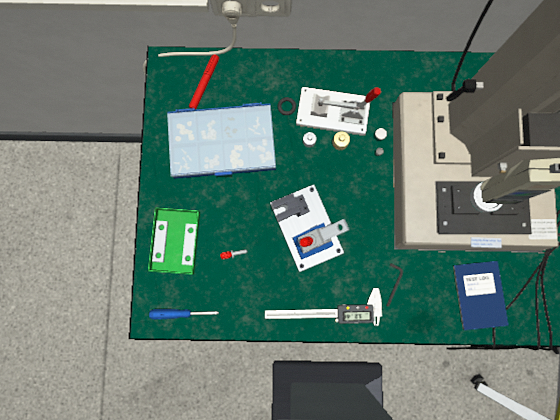

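Top view: the pin's red knob in the fixture is at (306,241). Look-alikes are the loose small red-knobbed pin at (226,255), the red clamp handle at (373,95) and the red rod at (204,80). By its position in the fork, I choose (306,241). The tray is at (175,241), the bracket at (292,207), and the bar points to the upper right, towards (345,227).

```bash
python3 - <<'E'
import cv2,numpy as np
t=cv2.imread("pics/top0.png"); s=cv2.imread("pics/scene0.png")
a=cv2.resize(t[180:275,262:357],(570,570),interpolation=cv2.INTER_CUBIC)
b=cv2.resize(t[200:280,142:207],(228,280),interpolation=cv2.INTER_CUBIC)
c=cv2.resize(s[190:275,255:345],(228,215),interpolation=cv2.INTER_CUBIC)
o=np.zeros((570,800,3),np.uint8); o[:,:570]=a; o[:280,572:]=b; o[285:500,572:]=c
cv2.imwrite("pics/crop0.png",o)
E
```

```text
(no output)
```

View pics/crop0.png

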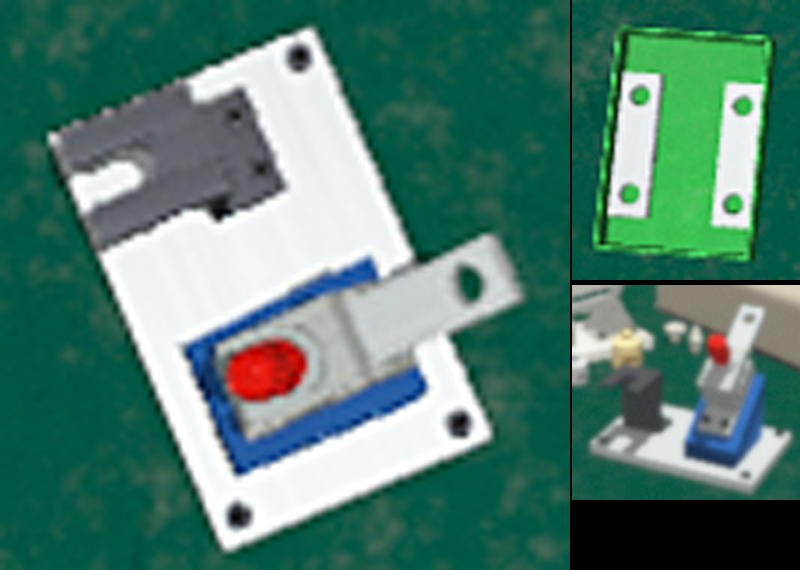

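The close crop shows the knob in the fork (crop 266,370), the notch opening left (75,190), the plate corners at (315,28), (492,437) and (226,551), and the bar's end at (492,235) and (524,297). Next I fit the poses.

```bash
cat > h.py <<'E'
from plant import env
import cv2,numpy as np
from scipy.optimize import least_squares
from scipy.spatial.transform import Rotation as R
np.set_printoptions(precision=4,suppress=True)
def proj(P,n):
    c=env.get_calibration(n); f=210/np.tan(np.radians(c["vertical_fov"])/2)
    M=c["camera_from_world"]; q=np.atleast_2d(P)@M[:3,:3].T+M[:3,3]
    return np.c_[c["cx"]-f*q[:,0]/q[:,2], c["cy"]+f*q[:,1]/q[:,2]]
def place(p,L): return np.atleast_2d(L)@R.from_euler('z',p[2]).as_matrix().T+np.r_[p[:2],0]
def fit(L,px,n,p0):
    r=least_squares(lambda p:(proj(place(p,L),n)-px).ravel(),p0,loss='soft_l1'); return r.x,r.fun.reshape(-1,2)
def quat(Rm): return R.from_matrix(Rm).as_quat(scalar_first=True)
E
cat > m.py <<'E'
from h import *
t=cv2.imread("pics/top0.png"); hsv=cv2.cvtColor(t,cv2.COLOR_BGR2HSV)
# red knob centroid
m=((hsv[...,0]<8)|(hsv[...,0]>172))&(hsv[...,1]>150)&(hsv[...,2]>90)
n,l,s,c=cv2.connectedComponentsWithStats(m.astype(np.uint8)); k=l[241,306]; print("knob",c[k],s[k])
cr=lambda a:(np.array(a)+.5)/6-.5+[262,180]
L=np.array([[50,111,12],[50,-45,12],[-50,-45,12],[55,11,128.4],[55,-11,128.4]])/1e3
px=cr([(315,28),(492,437),(226,551),(492,235),(524,297)])
U=np.array([.819,0,.574]);N=np.array([-.574,0,.819]);m0=np.array([-8.5,0,97.1])/1e3
for sel in(slice(0,3),slice(0,5)):
    p,r=fit(L[sel],px[sel],"top",[.55,-.0,-1.2]); print("fixture",p,np.degrees(p[2]),r.round(2).tolist())
    print(" knob top-centre/mid pred",proj(place(p,[m0+N*.034,m0+N*.019]),"top"),"scene",proj(place(p,[m0+N*.034,m0+N*.019]),"scene"))
cr=lambda a:(np.array(a)+.5)/3.508-.5+[142,200]
T=np.array([[45,65],[45,-65],[-45,-65],[-45,65]])/1e3
Lt=np.c_[T[[0,1,2,3]],[.024]*4]
# image: up=+wx, left=+wy ; tray y ~ world x
px=cr([(200,38),(180,260),(22,250),(48,29)])
p,r=fit(Lt,px,"top",[.55,.35,0.1]); print("tray",p,np.degrees(p[2]),r.round(2).tolist())
h=np.array([[30,29,10],[30,-29,10],[-30,-29,10],[-30,29,10]])/1e3
p2,r=fit(h,cr([(170,105),(160,204),(57,193),(68,95)]),"top",p); print("bars",p2,r.round(2).tolist())
g=((hsv[...,0]>50)&(hsv[...,0]<70)&(hsv[...,1]>120)&(hsv[...,2]>110)).astype(np.uint8)[195:285,140:210]
print(cv2.minAreaRect(cv2.findNonZero(g)))
E
python3 m.py
```

```text
knob [305.86 241.32] [300 237  13  10 100]
fixture [ 0.5065  0.0891 -1.1588] -66.3927992227945 [[-0.13, -0.59], [0.42, 0.26], [-0.26, 0.23]]
 knob top-centre/mid pred [[302.6244 242.3132]
 [306.6281 241.0955]] scene [[311.7101 211.5631]
 [313.1678 215.5121]]
fixture [ 0.5071  0.0877 -1.1562] -66.24648187880324 [[0.4, -0.86], [1.13, -0.1], [0.51, -0.01], [-0.79, 0.07], [-1.24, 0.75]]
 knob top-centre/mid pred [[303.4137 242.0388]
 [307.4014 240.8141]] scene [[312.0398 211.3203]
 [313.4809 215.2652]]
tray [ 0.5035  0.372  -1.621 ] -92.87603048881523 [[0.18, -0.2], [-0.13, 0.43], [0.24, 0.26], [-0.29, -0.55]]
bars [ 0.5012  0.3741 -1.6419] [[0.13, -0.16], [-0.32, -0.27], [-0.11, 0.28], [0.3, 0.15]]
((32.956207275390625, 45.446685791015625), (45.07799530029297, 65.09965515136719), 5.599339485168457)
```

```bash
cat > ov.py <<'E'
from h import *
def f(*a): return np.array(a)/1e3
def slope(u,y,n): return np.array([.819*u-.574*n,y,85+.574*u+.819*n])/1e3
def lines():
    o=[]
    o.append([f(50,111,12),f(50,-45,12),f(-50,-45,12),f(-50,111,12),f(50,111,12)])
    o.append([f(-30,100,75),f(-50,100,75),f(-50,86.5,75),f(-30.5,86.5,75),f(-24,80,75),f(-30.5,73.5,75),f(-50,73.5,75),f(-50,60,75),f(-30,60,75)])
    o.append([slope(-26,15,14.8),slope(18,15,14.8),slope(18,-15,14.8),slope(-26,-15,14.8),slope(-26,15,14.8)])
    o.append([slope(20,11,4),slope(70,11,4),slope(70,-11,4),slope(20,-11,4)])
    a=np.linspace(0,2*np.pi,25)
    for r,z in((11,18.8),(9,48.8),(9,18.8)): o.append([slope(r*np.cos(t),r*np.sin(t),z) for t in a])
    return o
def overlay(img,n,p,x0,y0,w,h,k):
    o=cv2.resize(img[y0:y0+h,x0:x0+w],None,fx=k,fy=k,interpolation=cv2.INTER_CUBIC)
    for L in lines():
        q=(proj(place(p,np.array(L)),n)-[x0,y0]+.5)*k-.5
        cv2.polylines(o,[np.round(q*16).astype(np.int32)],False,(255,0,255),1,cv2.LINE_AA,4)
    return o
if __name__=="__main__":
    cr=lambda a:(np.array(a)+.5)/6-.5+[262,180]
    L=np.array([f(50,111,12),f(50,-45,12),f(-50,-45,12),f(-50,100,75),f(-50,60,75),slope(-26,15,14.8),slope(-26,-15,14.8)])
    px=cr([(315,28),(492,437),(226,551),(49,135),(100,250),(218,352),(248,440)])
    p,r=fit(L,px,"top",[.507,.088,-1.157]); print(p,np.degrees(p[2]),r.round(2).tolist())
    o=overlay(cv2.imread("pics/top0.png"),"top",p,262,180,95,95,6)
    s=overlay(cv2.imread("pics/scene0.png"),"scene",p,255,190,90,85,5)[:,100:330]
    c=np.zeros((570,800,3),np.uint8); c[:,:570]=o; c[:425,570:]=s; cv2.imwrite("pics/ov0.png",c)
E
python3 ov.py
```

```text
[ 0.5057  0.0899 -1.1514] -65.9682355001438 [[-0.92, -0.21], [0.13, 0.44], [-0.41, 0.75], [0.7, 0.23], [0.22, -0.2], [-0.55, -0.32], [0.69, -0.53]]
```

View pics/ov0.png

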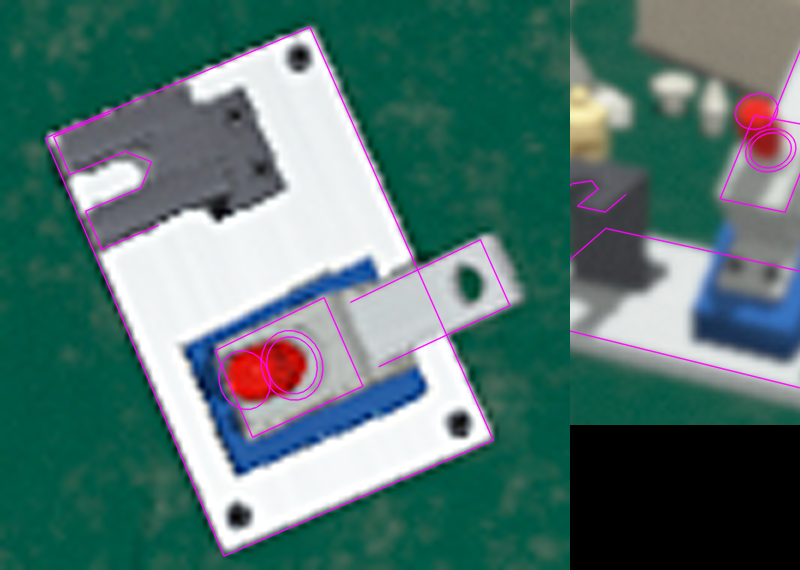

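The overlay agrees in both views. The bar end points I clicked were the lower edge of its end face, which explains the remaining residual. I refit with that and check reach.

```bash
cat > plan.py <<'E'
from ov import *
cr=lambda a:(np.array(a)+.5)/6-.5+[262,180]
L=np.array([f(50,111,12),f(50,-45,12),f(-50,-45,12),f(-50,100,75),f(-50,60,75),slope(-26,15,14.8),slope(-26,-15,14.8),slope(70,11,-4),slope(70,-11,-4),slope(0,0,33.8)])
px=np.r_[cr([(315,28),(492,437),(226,551),(50,135),(100,250),(218,352),(248,440),(493,235),(524,297)]),[[305.86,241.32]]]
P,r=fit(L,px,"top",[.507,.088,-1.157])
F=R.from_euler('z',P[2]).as_matrix(); u=F@[.8192,0,.5736]; n=F@[-.5736,0,.8192]; fx,fy,ez=F.T
W=lambda *a:place(P,np.array(a)/1e3)[0]
bore=W(-8.5,0,97.1); notch=W(-30.5,80,75); seat=W(0,0,85)
def tool(z,x): z=z/np.linalg.norm(z); return quat(np.c_[x,np.cross(z,x),z])
if __name__=="__main__":
    print(P,np.degrees(P[2]),r.round(2).tolist(),bore,notch)
    ik=lambda p,q:env.inverse_kinematics(p,q)
    tf=[.5025,.373,.002]; ty=R.from_euler('z',-1.63).as_matrix()
    for s in(1,-1):
        print("pin",ik(bore+n*.007,tool(-n,s*fy)),"up",ik(bore+n*.16,tool(-n,s*fy)))
        print("park",ik(notch+ez*.007,tool(-ez,s*fy)))
        print("bar",ik(seat+u*.05-n*.004,tool(-n,s*fy)))
        print("tray",ik(np.array(tf)+ez*.015,tool(-ez,s*ty[:,0])))
E
python3 plan.py
```

```text
[ 0.506   0.0897 -1.1497] -65.87100262959173 [[-0.93, -0.35], [0.23, 0.25], [-0.27, 0.63], [0.57, 0.16], [0.29, -0.29], [-0.46, -0.44], [0.81, -0.67], [-0.28, -0.01], [-0.53, 0.57], [0.5, 0.16]] [0.5025 0.0974 0.0971] [0.5665 0.1502 0.075 ]
pin [-1.0322  1.1169  0.8778  1.9288 -0.413   0.3972  0.2925] up [-1.0043  0.7521  0.4245  1.7668  0.405   0.8685 -0.5362]
park [-0.2007  0.9297 -0.2284  1.5894  0.3015  0.6573 -0.1591]
bar [-0.8965  1.067   0.8048  1.9402 -0.2341  0.3164  0.2149]
tray [-0.9502  1.162   0.6047  1.4633 -0.8309  0.7843 -1.6525]
pin [-1.1215  1.2927  1.2125  1.931  -1.0004  0.6196 -2.2719] up [-0.1872  1.0352 -1.3472  1.7398  1.1792  1.8927  1.7732]
park [-0.6074  1.0236  0.6373  1.6037 -0.7961  0.791  -2.3373]
bar [-0.9503  1.1361  0.9593  1.9414 -0.6576  0.3757 -2.5106]
tray [-0.7395  1.0763  0.1088  1.4554 -0.1655  0.6188  0.9591]
```

```bash
cat > s1.py <<'E'
from plan import *
dn=tool(-ez,fy)
env.move_ptp([.36,-.28,.33],dn); print(env.observe()["joint_positions"])
env.move_ptp([.42,.12,.33],dn); print(env.observe()["joint_positions"])
q=tool(-n,fy); env.move_ptp(bore+n*.11,q); s=env.observe(); print(s["t"],s["joint_positions"],s["position"])
cv2.imwrite("pics/s1.png",np.hstack([cv2.resize(env.capture("scene")[130:330,200:420],None,fx=1.8,fy=1.8,interpolation=cv2.INTER_CUBIC),cv2.resize(env.capture("top")[140:340,200:420],None,fx=1.8,fy=1.8,interpolation=cv2.INTER_CUBIC)]))
E
python3 s1.py
```

```text
[ 0.9059  0.4396 -0.5046  1.7012  0.2378  1.0627  0.7427]
[ 0.0818  0.4329 -0.6838  1.7562  0.3084  1.0626 -0.2897]
3.8667 [-0.5944  0.7711 -0.2376  1.8226  0.8817  1.0409 -1.0171] [0.477  0.1541 0.1878]
```

View pics/s1.png

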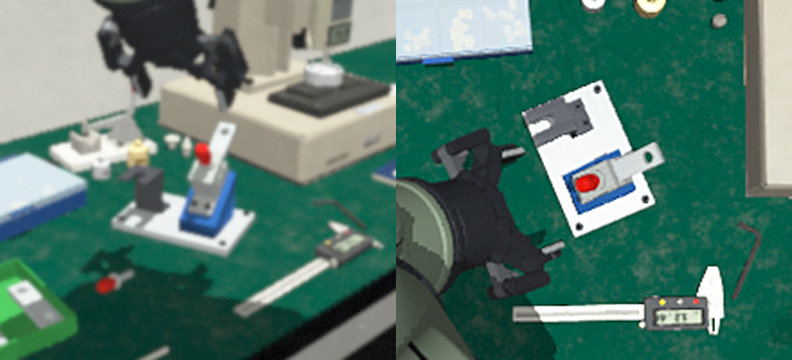

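The gripper is lined up with the pin's axis: the knob is at (586,184) in the right half, between the fingers at (515,152) and (557,245). Now I go down and centre by light touch on the knob.

```bash
cat > s2.py <<'E'
from plan import *
q=tool(-n,fy); c=bore+n*.009
env.movel(c,velocity=.12); s=env.observe(); print(s["t"],s["joint_positions"],s["wrist_force"])
d=[]
for sg in(1,-1):
    env.movel(c+sg*fy*.026,velocity=.12)
    hit=env.movel(c+sg*fy*.039,velocity=.02,threshold=3)
    s=env.observe(); d.append((s["position"]-c)@fy); print(hit,d[-1],s["wrist_force"]@np.c_[fy,u,n],s["t"])
env.movel(c+fy*np.mean(d),velocity=.12)
print(env.observe()["position"],env.observe()["t"],np.mean(d))
E
python3 s2.py
```

```text
4.9583 [-0.531   0.9087 -0.1568  1.9117  1.082   0.8406 -1.1711] [-0.3125  0.1101 -0.3037]
True 0.03785659493606708 [-1.3684  0.4015  1.1328] 5.925
True -0.035678449683953714 [2.942  0.5349 0.9227] 7.125
[0.5007 0.1022 0.1043] 7.5833 0.0010890726260566821
```

```bash
cat > s3.py <<'E'
from plan import *
off=.0011
c=bore+fy*off+n*.0075
env.movel(c,velocity=.05); env.close_gripper(); s=env.observe()
print(s["t"],s["finger_gap"],s["wrist_force"]@np.c_[fy,u,n],s["ft_torque"],s["position"]-c)
cv2.imwrite("pics/s3.png",np.hstack([cv2.resize(env.capture("scene")[150:270,240:370],None,fx=3,fy=3,interpolation=cv2.INTER_CUBIC),cv2.resize(env.capture("top")[170:290,240:370],None,fx=3,fy=3,interpolation=cv2.INTER_CUBIC)]))
E
python3 s3.py
```

```text
8.475 0.01572564015336776 [-0.59    0.5577  4.9357] [ 0.3234  0.3502 -0.1232] [-0.      0.0001  0.0001]
```

View pics/s3.png

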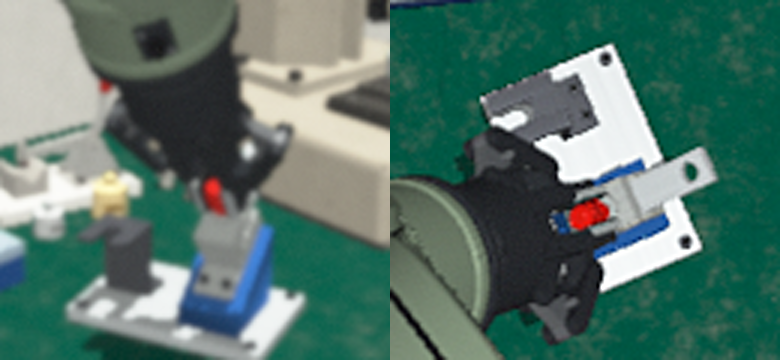

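```bash
cat > s4.py <<'E'
from plan import *
s=env.observe(); tcp=s["position"]; print(tcp, s["joint_positions"])
ims=[]
for nm,(x0,y0,w,h) in(("top",(280,215,60,50)),("scene",(285,190,60,50))):
    o=overlay(env.capture(nm),nm,P,x0,y0,w,h,6.6)
    for sg in(1,-1):
        a=[tcp+sg*fy*.009+u*uu+n*nn for uu,nn in((-.011,0),(.011,0),(.011,.0374),(-.011,.0374),(-.011,0))]
        k=((proj(np.array(a),nm)-[x0,y0]+.5)*6.6-.5).round().astype(np.int32); cv2.polylines(o,[k],False,(0,255,255),1)
    ims.append(o)
cv2.imwrite("pics/s4.png",np.hstack(ims))
E
python3 s4.py
```

```text
[0.5017 0.1019 0.1034] [-0.5306  0.9124 -0.1528  1.9082  1.0811  0.8382 -1.167 ]
```

View pics/s4.png

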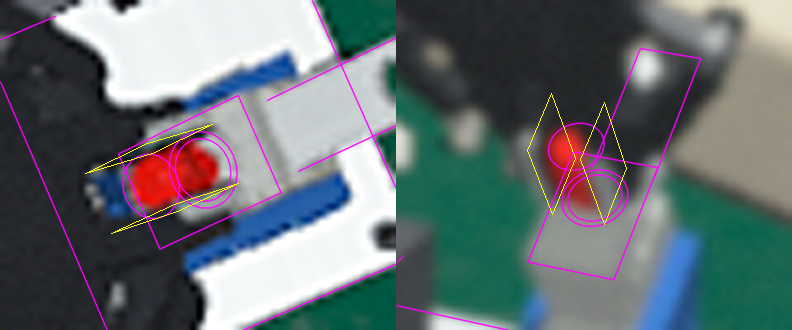

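The pads straddle the knob within about a pixel in both views. The gap reads 15.7 mm against 18 mm, which could be pad give, so I draw the pin a little with a force guard and recheck.

```bash
cat > s5.py <<'E'
from plan import *
def rep(l):
    s=env.observe(); print(l,round(s["t"],2),"gap",s["finger_gap"],"F(fy,u,n)",s["wrist_force"]@np.c_[fy,u,n],s["position"])
rep("0"); c=env.observe()["position"]
for d in(.004,.014,.030,.06):
    h=env.movel(c+n*d,velocity=.03 if d<.05 else .06,threshold=15); rep((d,h))
    if h: break
cv2.imwrite("pics/s5.png",np.hstack([cv2.resize(env.capture("scene")[150:270,240:370],None,fx=3,fy=3,interpolation=cv2.INTER_CUBIC),cv2.resize(env.capture("top")[170:290,240:370],None,fx=3,fy=3,interpolation=cv2.INTER_CUBIC)]))
E
python3 s5.py
```

```text
0 8.68 gap 0.015210035693179665 F(fy,u,n) [-1.5699  2.2285  6.0189] [0.5017 0.1019 0.1034]
(0.004, False) 8.97 gap 0.01564439212762002 F(fy,u,n) [-0.0657  0.0381 -0.3989] [0.5009 0.1041 0.1067]
(0.014, False) 9.45 gap 0.015176995160576032 F(fy,u,n) [-0.1758 -1.1549 -0.7402] [0.4985 0.1093 0.1149]
(0.03, False) 10.13 gap 0.01521150057738463 F(fy,u,n) [ 0.3904 -0.276  -0.711 ] [0.4947 0.1176 0.1279]
(0.06, False) 10.78 gap 0.015242339171491736 F(fy,u,n) [ 0.4859 -1.2114 -0.6438] [0.4877 0.1332 0.1525]
```

View pics/s5.png

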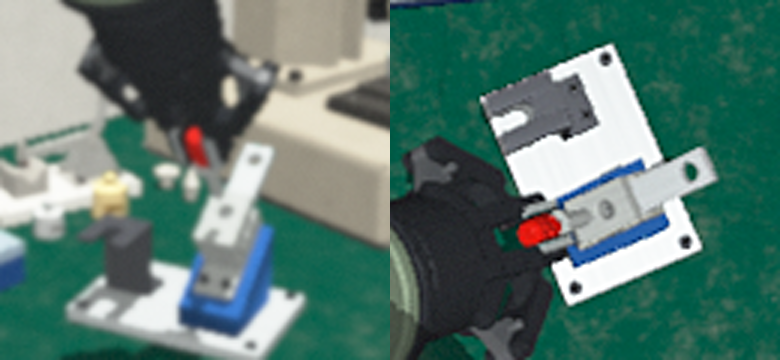

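The pin is out cleanly, the bore is open at (608,211) and the bar is still in the fork. I check the bore and notch pixels against the model.

```bash
cat > s6.py <<'E'
from plan import *
t=env.capture("top"); 
print("bore pred",proj(bore+fy*.0011,"top"),proj(bore,"top"),"meas ~312.3,240.0")
x0,y0,k=266,186,16
o=overlay(t,"top",P,x0,y0,36,36,k)
o2=overlay(t,"top",P,292,224,36,36,11)
c=np.zeros((576,576+0,3),np.uint8); c=np.zeros((576,800,3),np.uint8); c[:,:420]=o[:,:420]; c[:396,404+0:800]=o2
cv2.imwrite("pics/s6.png",c)
E
python3 s6.py
```

```text
bore pred [[311.0216 239.3921]] [[311.2563 239.9282]] meas ~312.3,240.0
```

View pics/s6.png

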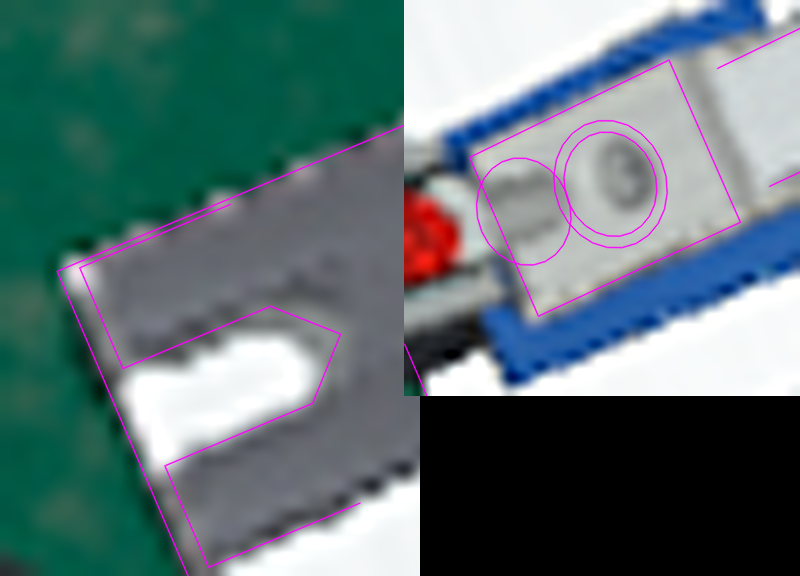

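The bore measures about +1 mm along the fixture's +y and about +1 mm along +x from the model, which agrees with the touch probe (+1.1). The notch is within 0.5 mm. I go to the notch with an offset of +0.6 mm and a force guard.

```bash
cat > s7.py <<'E'
from plan import *
def rep(l):
    s=env.observe(); print(l,round(s["t"],2),"gap",round(s["finger_gap"],4),"F(fy,fx,z)",s["wrist_force"]@np.c_[fy,fx,ez],s["position"])
q=tool(-ez,fy); Y=80.6
env.movel(W(-68,40,165),velocity=.12,rotation=q); 
env.movel(W(-68,Y,140),velocity=.12); rep("over")
env.movel(W(-68,Y,86),velocity=.1); rep("low")
env.movel(W(-50,Y,86),velocity=.06,threshold=8)
h=env.movel(W(-33.5,Y,86),velocity=.03,threshold=6); rep(("in",h))
cv2.imwrite("pics/s7.png",np.hstack([cv2.resize(env.capture("scene")[180:300,210:340],None,fx=3,fy=3,interpolation=cv2.INTER_CUBIC),cv2.resize(env.capture("top")[160:280,240:370],None,fx=3,fy=3,interpolation=cv2.INTER_CUBIC)]))
E
python3 s7.py
```

```text
over 12.33 gap 0.0153 F(fy,fx,z) [ 0.0775 -0.2559 -0.3496] [0.5511 0.1851 0.1401]
low 13.03 gap 0.0151 F(fy,fx,z) [-0.0279 -0.4218  0.0224] [0.5519 0.1849 0.0865]
('in', False) 14.18 gap 0.0149 F(fy,fx,z) [-0.665  -0.0438 -0.6793] [0.5658 0.1533 0.086 ]
```

View pics/s7.png

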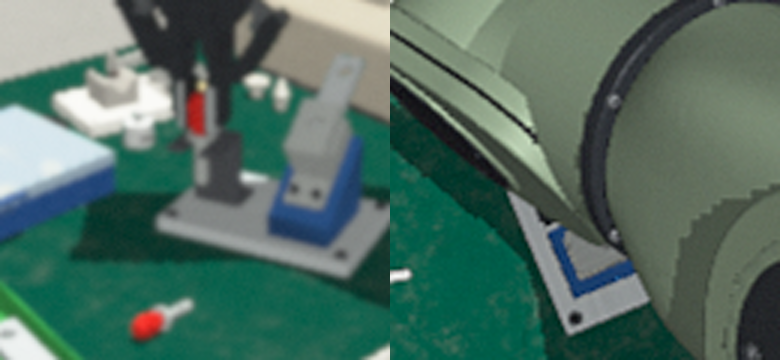

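The scene view shows the knob (195,115) over the bracket with the shank hanging by the leg, and the insertion met no force. I confirm by feeling both notch sides and centring, then lower and release.

```bash
cat > s8.py <<'E'
from plan import *
def rep(l):
    s=env.observe(); print(l,round(s["t"],2),"gap",round(s["finger_gap"],4),"F(fy,fx,z)",s["wrist_force"]@np.c_[fy,fx,ez],s["position"]); return s["position"]
c=W(-33.5,80.6,86); d=[]
for sg in(1,-1):
    h=env.movel(c+sg*fy*.005,velocity=.012,threshold=4); p=rep(("side",sg,h)); d.append((p-c)@fy); env.movel(c,velocity=.03)
print("d",d); m=np.mean(d) if max(map(abs,d))<.0049 else 0
c=c+fy*m; env.movel(c,velocity=.03)
h=env.movel(c-ez*.008,velocity=.012,threshold=4); p=rep(("down",h)); print("lowered to fixture z",p[2])
E
python3 s8.py
```

```text
('side', 1, True) 14.61 gap 0.0152 F(fy,fx,z) [-0.7109  0.8725 -0.077 ] [0.5681 0.1543 0.0856]
('side', -1, True) 15.12 gap 0.0149 F(fy,fx,z) [3.0711 0.6229 1.2736] [0.565  0.1528 0.0859]
d [np.float64(0.0024962442923466424), np.float64(-0.000947284461287773)]
('down', True) 16.07 gap 0.0152 F(fy,fx,z) [-2.0681  0.1568  8.6503] [0.5666 0.1535 0.0819]
lowered to fixture z 0.08189913448533251
```

```bash
cat > s9.py <<'E'
from plan import *
env.movel(env.observe()["position"]+ez*.0008,velocity=.02)
env.release(); s=env.observe(); print(s["t"],s["finger_gap"],s["wrist_force"],s["position"])
p=s["position"]; env.movel(p+ez*.09,velocity=.12)
q=tool(-n,fy)
env.movel(seat+u*.03+n*.10,velocity=.15,rotation=q); s=env.observe(); print(s["t"],s["joint_positions"])
cv2.imwrite("pics/s9.png",np.hstack([cv2.resize(env.capture("scene")[180:300,210:340],None,fx=3,fy=3,interpolation=cv2.INTER_CUBIC),cv2.resize(env.capture("top")[160:280,240:370],None,fx=3,fy=3,interpolation=cv2.INTER_CUBIC)]))
E
python3 s9.py
```

```text
17.0 0.0854610963624987 [-0.4815  0.4415  0.6348] [0.5666 0.1535 0.0827]
18.7417 [-0.5194  0.7698 -0.2396  1.8524  0.9382  1.0013 -1.0045]
```

View pics/s9.png

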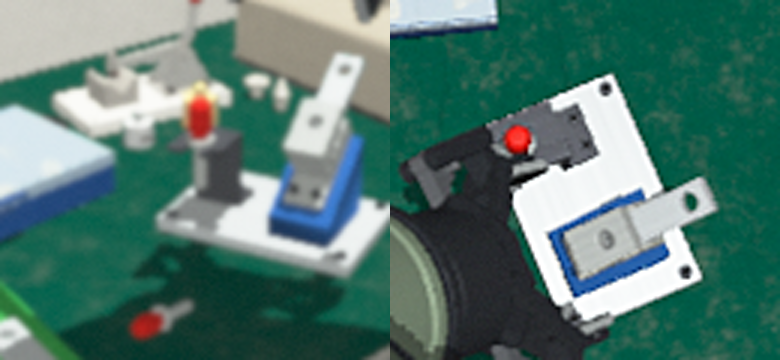

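Pin hangs upright in the notch (517,139), bar still in the fork. Now I fetch the bar.

```bash
cat > s10.py <<'E'
from plan import *
def rep(l):
    s=env.observe(); print(l,round(s["t"],2),"gap",round(s["finger_gap"],4),"F(fy,u,n)",s["wrist_force"]@np.c_[fy,u,n],s["position"]); return s["position"]
t=env.capture("top"); hsv=cv2.cvtColor(t,cv2.COLOR_BGR2HSV)
m=((hsv[...,0]<8)|(hsv[...,0]>172))&(hsv[...,1]>150)&(hsv[...,2]>90); m[:190]=0;m[230:]=0;m[:,:250]=0;m[:,340:]=0
print("knob px",np.argwhere(m).mean(0)[::-1],m.sum(),"pred",proj(W(-33.5,81.4,105),"top"))
S=seat+fy*.001+fx*.001
env.movel(S+u*.050+n*.05,velocity=.15); rep("pre")
h=env.movel(S+u*.050-n*.003,velocity=.06,threshold=8); rep(("at",h))
env.close_gripper(); rep("closed")
p=env.observe()["position"]
h=env.movel(p+u*.006,velocity=.03,threshold=15); rep(("pull",h))
if not h: h=env.movel(p+u*.055,velocity=.06,threshold=15); rep(("out",h))
np.savez("/tmp/cal.npz",d=env.observe()["position"])
E
python3 s10.py
```

```text
knob px [282.0923 206.0308] 65 pred [[282.0402 205.1586]]
pre 19.41 gap 0.0854 F(fy,u,n) [-0.4367 -0.1056  1.1043] [0.5123 0.0784 0.1548]
('at', False) 20.44 gap 0.0856 F(fy,u,n) [ 0.6106  0.3982 -0.9387] [0.5248 0.0505 0.1114]
closed 21.05 gap 0.0196 F(fy,u,n) [0.0828 0.0254 2.4563] [0.5248 0.0503 0.1113]
('pull', False) 21.4 gap 0.0193 F(fy,u,n) [-0.5115 -1.0971 -0.7173] [0.5269 0.0455 0.1149]
('out', False) 22.37 gap 0.0195 F(fy,u,n) [-0.7414  0.0323 -0.4059] [0.5431 0.0095 0.1426]
```

```bash
cat > s11.py <<'E'
from plan import *
def rep(l):
    s=env.observe(); print(l,round(s["t"],2),"gap",round(s["finger_gap"],4),"F",s["wrist_force"],s["position"],s["joint_positions"]); return s["position"]
p=env.observe()["position"]
a=np.radians(86.5); X=np.array([np.cos(a),np.sin(a),0]); D=np.array([np.sin(a),-np.cos(a),0])
b=np.radians(14); U=D*np.cos(b)+ez*np.sin(b); Nn=ez*np.cos(b)-D*np.sin(b)
q=tool(-Nn,X)
c=np.array([.5025,.373,.002])+D*.021
env.movel([p[0],p[1],.23],velocity=.15); rep("lift")
env.movel([.50,.2,.24],velocity=.15,rotation=tool(-Nn,X)); rep("mid")
env.movel(c+ez*.1,velocity=.18); rep("over")
h=env.movel(c+ez*.019,velocity=.05,threshold=5); rep(("down",h))
E
python3 s11.py
```

```text
lift 23.1 gap 0.0194 F [ 0.6527  0.6006 -1.3435] [0.5429 0.0096 0.2292] [-0.2923  0.6874 -0.2148  1.8251  0.9783  0.9579 -0.7587]
mid 24.55 gap 0.02 F [-0.9677 -0.3776 -0.0773] [0.4999 0.1998 0.2399] [-0.1081  0.6308 -0.7167  1.8348  0.8412  0.7978  0.2199]
over 25.93 gap 0.02 F [ 0.8045 -0.3289 -0.7572] [0.5238 0.3711 0.1027] [-0.4769  0.9566 -0.5684  1.5801  1.0007  0.7869 -0.0541]
('down', False) 27.7 gap 0.0193 F [-0.3349  0.232  -0.2673] [0.5236 0.3718 0.0212] [-0.5201  1.0741 -0.4761  1.6071  1.1378  0.6552 -0.1981]
```

```bash
cat > s12.py <<'E'
from plan import *
env.release(); s=env.observe(); print(s["t"],s["finger_gap"],s["wrist_force"])
p=s["position"]; env.movel(p+ez*.12,velocity=.12)
env.move_ptp([.42,.0,.33],tool(-ez,fy)); env.pause(.3); s=env.observe(); print(s["t"],s["qd"],s["wrist_force"])
t=env.capture("top"); cv2.imwrite("pics/top12.png",t); S=env.capture("scene")
k=lambda i,x,y,w,h,f:cv2.resize(i[y:y+h,x:x+w],None,fx=f,fy=f,interpolation=cv2.INTER_CUBIC)
o=np.zeros((600,800,3),np.uint8)
o[:330,:260]=k(t,142,200,65,82.5.__int__(),4)[:330] if False else cv2.resize(t[200:282,142:207],(260,330),interpolation=cv2.INTER_CUBIC)
o[:330,265:800]=cv2.resize(t[180:262,230:363],(535,330),interpolation=cv2.INTER_CUBIC)
o[335:600,:400]=cv2.resize(S[262:335,155:265],(400,265),interpolation=cv2.INTER_CUBIC)
o[335:600,405:800]=cv2.resize(S[195:270,245:357],(395,265),interpolation=cv2.INTER_CUBIC)
cv2.imwrite("pics/s12.png",o)
E
python3 s12.py
```

```text
28.35 0.08530822214527985 [-0.6621  0.0508  1.0119]
31.3833 [ 0.0047 -0.0018  0.001   0.0002 -0.0004 -0.0013  0.0004] [ 0.5991  0.2269 -0.2248]
```

View pics/s12.png

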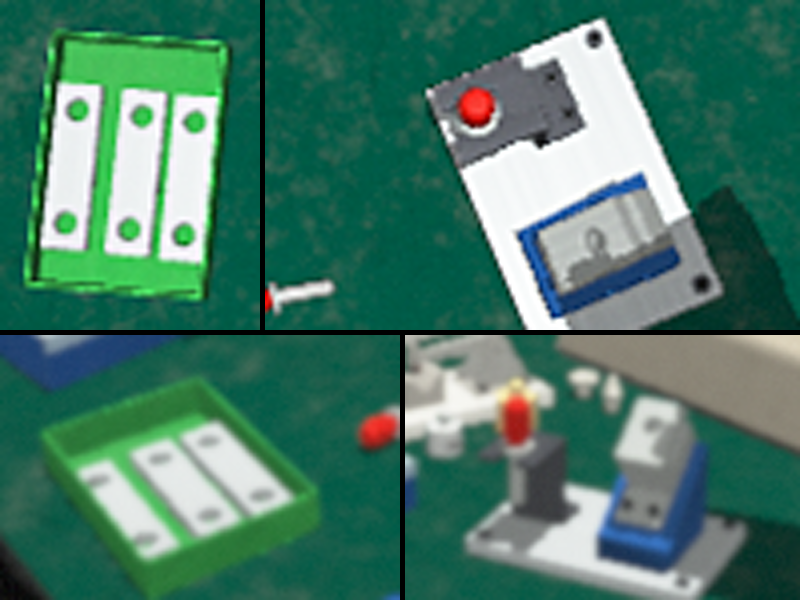

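The bar lies flat between the tested bars, with green floor on both sides. The holes are at (142,116) and (129,229), about 6 mm off centre. The pin is upright in the notch, so I hand in.

```bash
python3 -c "
from plant import env
env.finish_job(); print(env.observe()['t'])"
```

```text
the job is handed in; nothing more can be done
the job is handed in; nothing more can be done
```

I finished the job and handed it in at about 31 s of the 61 s allowed. No verdict was reported.

**What I did**
- **Pin:** I centred the gripper by touching the knob lightly on both sides, then drew the pin straight out along the bore. Wrist force stayed under about 2 N while drawing. I slid the pin into the notch, felt both notch sides to centre it, lowered it onto the bracket (contact about 9 N) and released it.
- **Bar:** With the pin parked, I slid the bar up out of the fork. I released it from a slight tilt, about 2 cm above the tray floor at the gripped end, into the gap between the tested bars.

**Last checks**
- **Pin:** It hangs upright in the notch in both views. Measured before I moved the bar, its knob was within 1 pixel (about 1.7 mm) of the expected place.
- **Tray:** All three bars look flat. The link bar is roughly 6 mm off centre towards one tested bar, inside the 22 mm limit, with floor visible on both sides.
- **Robot:** It is clear of everything and at rest.

**Discrepancies**
- The finger gap read about 2.5 mm less than the true width on both the knob and the bar. I took this as a sensor offset or pad give.
- My first fixture estimate from the cameras was about 1 mm off, which the touches corrected.
- I did not measure the calliper, hex key or weights at the end. My path was planned clear of them.

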